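Take the loose lid off the leaning moka pot and clip it into the sprung lid rack

TASK

Lift the loose lid off the leaning pot upper by its black bar handle and clip it into the sloping lid rack: push its lower edge against the red sprung bar, lay it flat on the white board, and let the bar spring it back up under the brass hook, so that the lid stays there held between hook and bar. Leave the other things on the table where they are.

Things in the scene. Friction and masses are not known exactly. Their poses are not given: they have to be found in the camera images.
- lid_center (a point): Centre of the loose octagonal aluminium lid (about 260 g, 130 mm across flats, 50 high); z out of the handle. Along z (mm): round plug 96 wide -25 to -17; flange -17 to -11, flat edges at x = +-65 and y = +-65; thin step, 104 wide, to -9; black bar handle -11 to 25, 14 thick along x, 90 long along y. At the start x points up the slope (away from the robot), y is level.
- cradle: Fixed oak cradle, pot upper strapped in, leaning 25 deg from vertical towards -x (the robot side). Origin on the table under the lid, z up; x -65 to 105 mm, 140 wide. Pot mouth 116 mm across, centre at x -16, z 167 mm; the lid's plug hangs loose in it with about 4 mm play, flange on the rim. Black pot handle reaches 105 mm to +y, below the mouth.
- rack_board: Fixed white board, 215 mm up the slope, 165 wide. Origin mid upper face, 125 mm above the table; x up the slope (25 deg from level, away from the robot), y level, z square out of it. The lid lies with its x along this x and plug on the board (lid centre at z 25 mm, flange 8 to 14 mm up; either way round); clipped, its centre is at x = 1 mm + c, y 0 (c: see rack).
- rack: Rack base, origin on the table under the board's origin. The board bears a brass clip frame, fixed anywhere c = -12 to 12 mm along board x: c is not reported, see or feel it. On board x, z (mm): brass hook 70 wide, wall at x 66+c, overhang x 58+c to wall, z 18 to 23 (its top); red bar 80 wide, face at x -58+c untouched, 8 thick, up to z 50.
- bar (a joint): How far (m) the red bar is pushed down the slope against its springs: 0 untouched, 0.026 at its stop. Takes 3.6 N to start, 8.5 N at 0.016, 11 N at the stop; springs back. With the lid clipped it reads 0.006. The lid's upper edge passes down beside the hook's overhang only while the bar is pushed more than 0.014.
- gasket: Bystander, loose: black rubber ring, 92 mm across, 9 mm thick, lying flat. Origin under its centre.
- scoop: Bystander, loose: copper measuring scoop, cup 52 mm across and 30 mm high with an 85 mm handle. Origin under its centre.
- valve: Bystander, loose: brass valve housing, 60 mm across at the foot, 72 mm high. Origin under its centre.
- boiler: Bystander, loose: octagonal aluminium pot lower, 92 mm across, 70 mm high. Origin under its centre.
- funnel: Bystander, loose: steel coffee basket, 72 mm across, 28 mm high. Origin under its centre.
Things that resemble listed ones, but are neither listed nor needed, are in the scene too. What is shaped like the cradle but blue is not meant.

How it is judged:
By the outcome, as a careful person would: the job done as asked, in the order asked, and still so for the second after the job is handed in, with the robot touching nothing.
It also fails if it takes over 48 s, if anything falls off the work surface, if the arm or the gripper's body presses on something with over 40 N, if the wrist force passes 120 N, or if a joint passes its speed limit or range.

ROBOT

A 7-joint arm with a two-finger parallel gripper is mounted at the origin on the work surface. World frame = base frame: x ahead of the robot, y to its left, z up, the work surface at z = 0. Lengths are in mm, angles in rad, forces in N, time in s.
With the tool pointing down it reaches from about 350 to 900 mm from the base axis. Payload 8.1 kg.
Tool frame: the origin (TCP) lies at the very end of the fingers, on their centre line; the grasp point (between the pads) lies 19 mm behind it (robot.grip_point_offset is the distance from the TCP to the grasp point, in mm); z points along the fingers, y is the line along which they close (so a half turn about z gives the same grasp; the last joint's range is limited). The gripper opens to 85 mm and grips with 20 to 120 N. Pads are 22 mm wide; open, the fingers measure 114 mm over their backs; the gripper's body (76 mm by 85 mm) begins 54 mm behind the grasp point. The pads swing forward as they close: fully open they stand 13 mm farther back than shut.
Start: joints at [1.083, 0.434, 0.025, 1.573, -0.012, 1.134, -0.075], TCP at [234.587, -579.319, 231.323] pointing down, gripper open.
Joint ranges: [-2.62, 2.62], [-0.44, 2.09], [-1.27, 1.32], [0.08, 2.57], [-1.32, 4.46], [0.12, 2], [-2.74, 2.74]. Speed limits (rad/s): [2.22, 2.22, 3.01, 3.01, 3.14, 3.14, 3.14].

INTERFACE

Orientations are given as a rotation vector (axis times angle).
In Python, from bench import monitor, get_image, camera_info, robot gives the robot as it stands.
- The arm moves only by the tool apply_moves, never from a script. Its argument "series" is a list of rows, each a list of 3 entries, a list of its own where there are three numbers: the gripper command: -1 is fully open, 1 is shut, values between are in proportion, then the shift along the tool's x, y, z in units of 0.03 m (1.0 is 0.03 m), then the turn, a rotation vector about the tool's x, y, z in units of 0.08 rad (1.0 is 0.08 rad). A call has 1 to 12 rows; each row shifts and turns the commanded pose from where the row before left it, along the tool's axes as they then stand; what a row does not reach is not made up. A row lasts 1/12 s, in which the tool goes at most 41.7 mm and 7.16 degrees, less where a joint would pass 70% of its speed; a pose out of reach is approached as far as the arm can. A call with a number of a shift or a turn outside -1 to 1 is refused whole. A call with a gripper value outside its range is refused whole. The fingers move at their own pace and stop on an object; "force" is the grip in N (left out, the last holds). Time passes only in rows, so rows that do not move let the fingers close. It gives the time, the measured TCP pose, the force, the opening and the grip force at its end, in the units of the state.
- monitor.observe(): the state, without advancing time (a new reading comes with each control period).
- get_image(name): name is "scene" or "top" or "wrist"; returns the picture (400x640x3 uint8, blue, green, red); there is no depth.
- camera_info(name): a dict with "fov_y" (degrees; the focal length in pixels is half the picture's height over the tangent of half this angle, whatever the lens; pixels are square), "cx", "cy" (the principal point, pixels), "origin" and "rotation" of the camera in the world. Camera axes: x right, y down, z forward; pixel columns grow to the right and rows downward; lengths in mm; the calibration is good to about 2 mm. A picture is of the moment at which its call begins: read the wrist's pose just before it. camera_info takes no time and is no camera call; for the wrist camera it gives the pose at the moment of the call.
- robot.job_done(): hands the job in; it is judged then, once.
The state is a dict: "clock": time; "joint_pos": joint angles; "joint_velocities": joint speeds; "tau": joint torques, N m; "eef_pos": TCP position; "tool_rot": TCP orientation; "ft_force": force on the tool from outside, world axes, zero at the start; "moment": the same for the moment, N m; "gripper_width": finger opening in mm; "grip_force": force on a finger pad.
Only numpy, scipy, OpenCV 4.12 (cv2) and the standard library are available. Lean on these libraries where they do the work, as an engineer would, in place of code of your own. Each camera call takes 0.05 s, during which the arm holds its last target. There are 200 camera calls.

## Working session

There is one attempt and no reset: what is moved stays moved. The work goes in short steps, Python scripts to look and compute and a tool call to move; the robot and the scene stay as the last step left them, time stands still between calls to the robot, and variables do not carry over. Pictures are saved under pics/ and viewed, at most 13 in all, crops included, and the job is handed in when it is done.

Besides the shell and the picture viewer there is one more tool, called after ">>>" by a JSON object that holds its "api" and its "payload". apply_moves: Moves the arm, as the interface text tells. Its arguments: {"type":"object","properties":{"series":{"type":"array"},"force":{"type":"number"}},"required":["series"]}

```bash
mkdir -p pics; ls; python3 - <<'E'
from bench import monitor,get_image,camera_info,robot
import cv2
print(monitor.observe())
for n in("scene","top"):
    print(n,camera_info(n)); cv2.imwrite(f"pics/{n}0.png",get_image(n))
E
```

```text
pics
{'clock': 0.0, 'joint_pos': array([ 1.08342824,  0.43523424,  0.02496612,  1.5741202 , -0.01157459,
        1.13400662, -0.07508704]), 'joint_velocities': array([-1.19560219e-03,  7.84031521e-04, -1.46959808e-03, -2.15614101e-03,
        3.77281234e-04, -4.24507391e-05, -7.17551814e-06]), 'tau': array([-1.76565322e-04, -6.70460916e+01,  1.02508575e+00, -3.16202867e+01,
        1.56693638e-02,  1.24156513e-02, -3.09261374e-06]), 'eef_pos': array([ 234.33630835, -578.84363985,  230.50997485]), 'tool_rot': array([-3.08212109e+00, -6.00312065e-01,  7.42404532e-04]), 'ft_force': array([ 0.03743446, -0.31745042, -0.12456823]), 'moment': array([-0.01899373, -0.03856504, -0.04364431]), 'grip_force': 0.0, 'gripper_width': 85.54371302559163}
scene {'fov_y': 52.651992332752755, 'cx': 314.6074055816982, 'cy': 201.4018755361654, 'origin': array([ 891.46270153, -633.5425339 ,  866.47852119]), 'rotation': array([-2.30576127, -0.61814921,  0.253814  ])}
top {'fov_y': 43.966334399869766, 'cx': 323.0928163151887, 'cy': 200.92125737065072, 'origin': array([ 225.29282303,  -25.60023192, 1770.94842811]), 'rotation': array([-2.09730045,  2.14607536, -0.16216564])}
```

View pics/scene0.png

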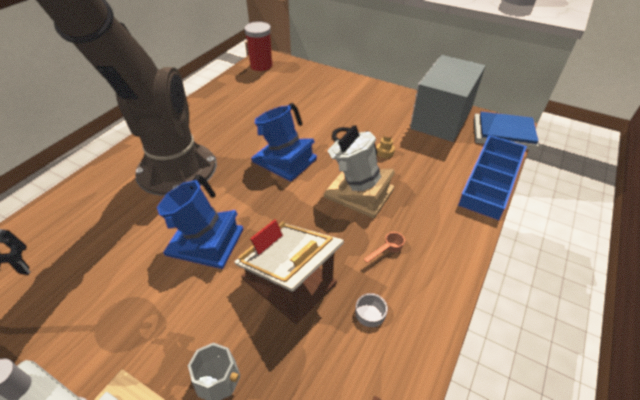

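View pics/top0.png

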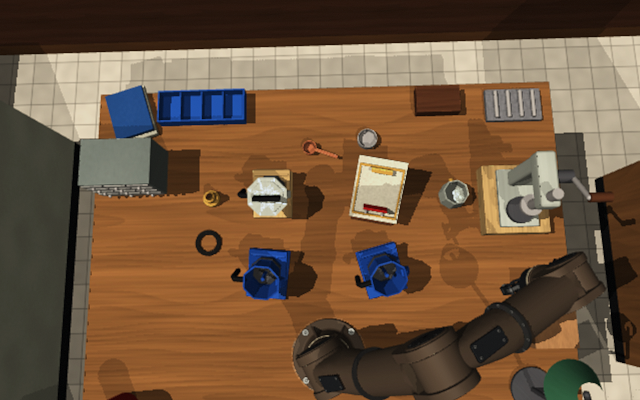

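The top view shows the lid at about (267,196) in the oak cradle, the rack board at about (379,190) with its red bar at (379,211) and hook at (383,170). I'll enlarge both areas.

```bash
python3 - <<'E'
import cv2,numpy as np
t=cv2.imread("pics/top0.png");s=cv2.imread("pics/scene0.png")
def c(im,x,y,w,h): return cv2.resize(im[y:y+h,x:x+w],(400,300),interpolation=cv2.INTER_CUBIC)
# top crops 5x: 80x60 ; scene: 4x? 
a=c(t,228,166,80,60);b=c(t,338,148,100,75)
d=c(s,310,110,100,75);e=c(s,226,215,133,100)
cv2.imwrite("pics/c0.png",np.vstack([np.hstack([a,b]),np.hstack([d,e])]))
E
```

```text
(no output)
```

View pics/c0.png

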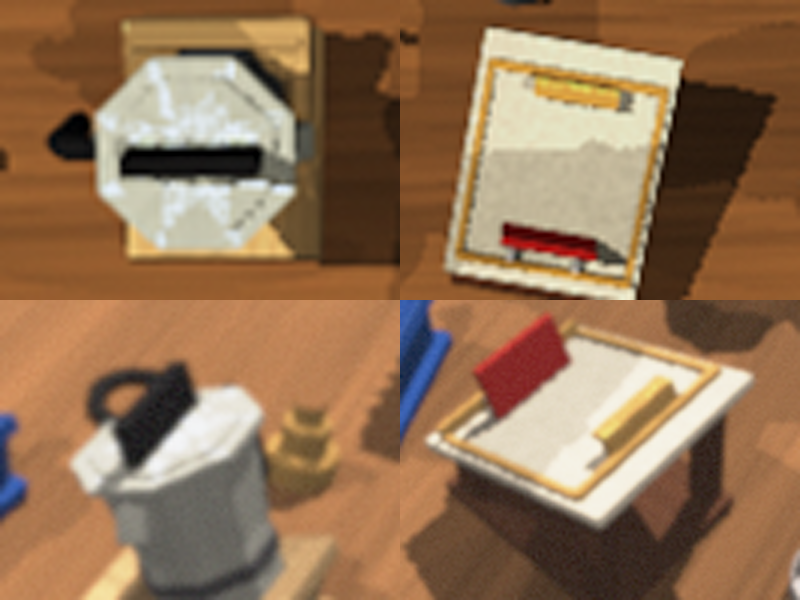

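```bash
cat > h.py <<'E'
import numpy as np,cv2
from scipy.spatial.transform import Rotation as R
from scipy.optimize import least_squares
from bench import monitor,get_image,camera_info,robot
def proj(ci,P):
    f=200/np.tan(np.radians(ci["fov_y"]/2))
    q=(np.atleast_2d(P)-ci["origin"])@R.from_rotvec(ci["rotation"]).as_matrix()
    return q[:,:2]/q[:,2:]*f+[ci["cx"],ci["cy"]]
def rot(yaw,s): # s=-25deg about y raises +x
    return R.from_euler("ZY",[yaw,np.radians(-25)]).as_matrix()
def fit(obs,p0,fixz=None):
    # obs: list of (caminfo, local pts, pix)
    def res(p): return np.concatenate([(proj(c,p[:3]+L@rot(p[3],0).T)-X).ravel() for c,L,X in obs]+([] if fixz is None else [[(p[2]-fixz)*5]]))
    return least_squares(res,p0)
E
cat > m1.py <<'E'
from h import *
T,S=camera_info("top"),camera_info("scene")
def cr(pts,ox,oy,s): return (np.array(pts,float)+.5)/s-.5+[ox,oy]
v=65;w=26.9;z=-11
L=np.array([[v,w,z],[v,-w,z],[w,-v,z],[-w,-v,z],[-v,-w,z],[-v,w,z],[-w,v,z],[w,v,z],[0,45,25],[0,-45,25]],float)
X=cr([(148,57),(232,57),(297,118),(297,190),(235,248),(155,248),(98,185),(98,120),(120,160),(262,160)],228,166,5)
for nm,fz in(("free",None),("fix",182)):
    r=fit([(T,L,X)],[450,150,182,0],fz);print("lid",nm,r.x.round(3),"rms",np.sqrt((r.fun**2).mean()).round(2))
lp=r.x;print(r.fun[:20].reshape(-1,2).round(1).tolist())
print("lid in scene crop px",((proj(S,lp[:3]+L@rot(lp[3],0).T)-[310,110])*4+[0,300]).round(0).tolist())
B=np.array([[107.5,82.5,0],[107.5,-82.5,0],[-107.5,-82.5,0],[-107.5,82.5,0]])
XB=cr([(88,28),(283,62),(235,298),(47,270)],338,148,4)
BS=B[[2,1,0]];sc=400/133
XS=cr([(28,138),(198,220),(350,74)],226,215,sc)
print("B in scene assign check")
r=fit([(T,B,XB)],[450,-100,125,-.2],125);print("rack top",r.x.round(3),r.fun.round(1).tolist())
rp=r.x
print(((proj(S,rp[:3]+B@rot(rp[3],0).T)-[226,215])*sc+[400,300]).round(0).tolist())
for c in(-12,0,12):
    M=np.array([[-58+c,40,50],[-58+c,-40,50],[-66+c,40,50],[-66+c,-40,50],[58+c,35,23],[58+c,-35,23],[66+c,35,23],[66+c,-35,23]])
    P=rp[:3]+M@rot(rp[3],0).T
    print(c,"top",((proj(T,P)-[338,148])*4+[400,0]).round(0).tolist());print("  sc",((proj(S,P)-[226,215])*sc+[400,300]).round(0).tolist())
E
python3 m1.py
```

```text
lid free [ 5.22656e+02  1.90320e+02  1.74327e+02 -3.30000e-02] rms 0.77
lid fix [ 5.21221e+02  1.89285e+02  1.82000e+02 -3.30000e-02] rms 0.76
[[0.7, -0.4], [0.4, -0.3], [-0.7, -1.0], [-0.4, 0.4], [0.8, -0.2], [0.6, -0.4], [0.2, 1.1], [-0.5, -1.7], [-0.3, 1.1], [-0.8, 1.3]]
lid in scene crop px [[257.0, 410.0], [221.0, 452.0], [146.0, 485.0], [81.0, 487.0], [66.0, 458.0], [104.0, 419.0], [172.0, 389.0], [235.0, 385.0], [174.0, 356.0], [110.0, 424.0]]
B in scene assign check
rack top [ 5.48307e+02 -1.82379e+02  1.24997e+02 -1.94000e-01] [-0.2, -0.4, 0.3, -0.9, 0.2, 1.2, -0.3, 0.1, -0.0]
[[747.0, 370.0], [591.0, 518.0], [417.0, 440.0], [564.0, 321.0]]
-12 top [[499.0, 252.0], [595.0, 268.0], [498.0, 261.0], [593.0, 277.0], [529.0, 111.0], [613.0, 125.0], [531.0, 102.0], [615.0, 116.0]]
  sc [[534.0, 308.0], [459.0, 367.0], [528.0, 307.0], [453.0, 365.0], [637.0, 367.0], [571.0, 425.0], [644.0, 369.0], [578.0, 428.0]]
0 top [[502.0, 238.0], [598.0, 254.0], [500.0, 247.0], [596.0, 263.0], [532.0, 97.0], [616.0, 111.0], [534.0, 88.0], [618.0, 102.0]]
  sc [[543.0, 311.0], [468.0, 370.0], [537.0, 309.0], [462.0, 368.0], [648.0, 371.0], [581.0, 429.0], [655.0, 373.0], [589.0, 432.0]]
12 top [[504.0, 224.0], [600.0, 241.0], [503.0, 234.0], [598.0, 250.0], [534.0, 83.0], [619.0, 97.0], [536.0, 74.0], [620.0, 88.0]]
  sc [[552.0, 313.0], [477.0, 374.0], [546.0, 312.0], [471.0, 371.0], [659.0, 374.0], [592.0, 433.0], [666.0, 376.0], [600.0, 436.0]]
```

```bash
cat >> h.py <<'E'
def tool_rot_for(yaw):
    m=rot(yaw,0); return np.column_stack([m[:,1],m[:,0],-m[:,2]])
def plan(wps,Rg,g,turn_rows=None,step=28):
    """rows from the present pose through wps (world TCP), turning to Rg over the first turn_rows"""
    s=monitor.observe();p=s["eef_pos"];r0=R.from_rotvec(s["tool_rot"]);Rg=R.from_matrix(Rg)
    rv=(r0.inv()*Rg).as_rotvec()
    seg=[];q=p
    for wp in wps:
        wp=np.array(wp,float);n=max(1,int(np.ceil(np.linalg.norm(wp-q)/step)))
        seg+=[(wp-q)/n]*n;q=wp
    nt=int(np.ceil(np.abs(rv).max()/.075)) if turn_rows is None else turn_rows
    n=max(len(seg),nt);seg+=[np.zeros(3)]*(n-len(seg))
    c=r0;out=[];pos=p.copy()
    for k,d in enumerate(seg):
        sh=np.round(c.inv().apply(d)/30,2);t=np.round(rv/nt/.08,2) if k<nt else np.zeros(3)
        out.append([g,sh.tolist(),t.tolist()]);pos=pos+c.apply(sh*30);c=c*R.from_rotvec(t*.08)
    print(n,"rows; end",pos.round(1),"rv left deg",np.degrees((c.inv()*Rg).magnitude()).round(2))
    for i in range(0,n,12):print(str(out[i:i+12]).replace(" ",""))
E
python3 - <<'E'
from h import *
print(camera_info("wrist"))
s=monitor.observe();ci=camera_info("wrist");M=R.from_rotvec(s["tool_rot"])
print(M.inv().apply(ci["origin"]-s["eef_pos"]).round(1),(M.inv()*R.from_rotvec(ci["rotation"])).as_matrix().round(3))
lid=np.array([521.5,189.5,180]);m=rot(-.033,0)
pre=lid+m@[0,0,130]
print(pre)
plan([[260,-520,420],[420,-100,430],pre],tool_rot_for(-.033),-1)
E
```

```text
{'fov_y': 62.852406013134946, 'cx': 326.2278270314893, 'cy': 200.69832199838606, 'origin': array([ 310.63456513, -550.24528489,  371.7944524 ]), 'rotation': array([ 2.37630909, -1.60251044, -0.25905275])}
[  81.4    1.9 -141.2] [[-0.001 -0.95  -0.314]
 [ 1.    -0.001  0.   ]
 [-0.    -0.314  0.95 ]]
[466.58953829 191.3127033  297.82001231]
37 rows; end [465.3 191.1 298.3] rv left deg 0.46
[[-1,[0.19,-0.19,-0.79],[-0.3,0.2,-0.89]],[-1,[0.22,-0.16,-0.79],[-0.3,0.2,-0.89]],[-1,[0.24,-0.12,-0.79],[-0.3,0.2,-0.89]],[-1,[0.26,-0.08,-0.79],[-0.3,0.2,-0.89]],[-1,[0.28,-0.05,-0.79],[-0.3,0.2,-0.89]],[-1,[0.29,-0.01,-0.78],[-0.3,0.2,-0.89]],[-1,[0.3,0.03,-0.78],[-0.3,0.2,-0.89]],[-1,[0.31,0.07,-0.77],[-0.3,0.2,-0.89]],[-1,[0.85,-0.22,-0.01],[-0.3,0.2,-0.89]],[-1,[0.87,-0.15,0.0],[-0.3,0.2,-0.89]],[-1,[0.88,-0.09,0.01],[-0.3,0.2,-0.89]],[-1,[0.88,-0.03,0.03],[-0.3,0.2,-0.89]]]
[[-1,[0.88,0.03,0.04],[-0.3,0.2,-0.89]],[-1,[0.87,0.09,0.05],[-0.3,0.2,-0.89]],[-1,[0.86,0.15,0.07],[-0.3,0.2,-0.89]],[-1,[0.85,0.21,0.09],[-0.3,0.2,-0.89]],[-1,[0.83,0.27,0.11],[0.0,0.0,0.0]],[-1,[0.83,0.27,0.11],[0.0,0.0,0.0]],[-1,[0.83,0.27,0.11],[0.0,0.0,0.0]],[-1,[0.83,0.27,0.11],[0.0,0.0,0.0]],[-1,[0.83,0.27,0.11],[0.0,0.0,0.0]],[-1,[0.83,0.27,0.11],[0.0,0.0,0.0]],[-1,[0.83,0.27,0.11],[0.0,0.0,0.0]],[-1,[0.83,0.27,0.11],[0.0,0.0,0.0]]]
[[-1,[0.83,0.27,0.11],[0.0,0.0,0.0]],[-1,[0.81,-0.06,0.38],[0.0,0.0,0.0]],[-1,[0.81,-0.06,0.38],[0.0,0.0,0.0]],[-1,[0.81,-0.06,0.38],[0.0,0.0,0.0]],[-1,[0.81,-0.06,0.38],[0.0,0.0,0.0]],[-1,[0.81,-0.06,0.38],[0.0,0.0,0.0]],[-1,[0.81,-0.06,0.38],[0.0,0.0,0.0]],[-1,[0.81,-0.06,0.38],[0.0,0.0,0.0]],[-1,[0.81,-0.06,0.38],[0.0,0.0,0.0]],[-1,[0.81,-0.06,0.38],[0.0,0.0,0.0]],[-1,[0.81,-0.06,0.38],[0.0,0.0,0.0]],[-1,[0.81,-0.06,0.38],[0.0,0.0,0.0]]]
[[-1,[0.81,-0.06,0.38],[0.0,0.0,0.0]]]
```

```bash
python3 - <<'E'
from h import *
plan([[265,-510,420],[450,-200,400]],tool_rot_for(-.033),-1)
E
```

```text
21 rows; end [ 450.3 -198.9  400.5] rv left deg 0.46
[[-1,[0.23,-0.22,-0.79],[-0.3,0.2,-0.89]],[-1,[0.25,-0.18,-0.79],[-0.3,0.2,-0.89]],[-1,[0.28,-0.15,-0.79],[-0.3,0.2,-0.89]],[-1,[0.3,-0.11,-0.79],[-0.3,0.2,-0.89]],[-1,[0.32,-0.07,-0.79],[-0.3,0.2,-0.89]],[-1,[0.33,-0.02,-0.78],[-0.3,0.2,-0.89]],[-1,[0.35,0.02,-0.78],[-0.3,0.2,-0.89]],[-1,[0.36,0.06,-0.77],[-0.3,0.2,-0.89]],[-1,[0.92,-0.09,0.1],[-0.3,0.2,-0.89]],[-1,[0.92,-0.02,0.11],[-0.3,0.2,-0.89]],[-1,[0.92,0.04,0.13],[-0.3,0.2,-0.89]],[-1,[0.91,0.1,0.14],[-0.3,0.2,-0.89]]]
[[-1,[0.9,0.16,0.16],[-0.3,0.2,-0.89]],[-1,[0.88,0.22,0.18],[-0.3,0.2,-0.89]],[-1,[0.86,0.28,0.2],[-0.3,0.2,-0.89]],[-1,[0.84,0.33,0.22],[-0.3,0.2,-0.89]],[-1,[0.81,0.39,0.24],[0.0,0.0,0.0]],[-1,[0.81,0.39,0.24],[0.0,0.0,0.0]],[-1,[0.81,0.39,0.24],[0.0,0.0,0.0]],[-1,[0.81,0.39,0.24],[0.0,0.0,0.0]],[-1,[0.81,0.39,0.24],[0.0,0.0,0.0]]]
```

>>> {"api": "apply_moves", "payload": {"series": [[-1, [0.23, -0.22, -0.79], [-0.3, 0.2, -0.89]], [-1, [0.25, -0.18, -0.79], [-0.3, 0.2, -0.89]], [-1, [0.28, -0.15, -0.79], [-0.3, 0.2, -0.89]], [-1, [0.3, -0.11, -0.79], [-0.3, 0.2, -0.89]], [-1, [0.32, -0.07, -0.79], [-0.3, 0.2, -0.89]], [-1, [0.33, -0.02, -0.78], [-0.3, 0.2, -0.89]], [-1, [0.35, 0.02, -0.78], [-0.3, 0.2, -0.89]], [-1, [0.36, 0.06, -0.77], [-0.3, 0.2, -0.89]], [-1, [0.92, -0.09, 0.1], [-0.3, 0.2, -0.89]], [-1, [0.92, -0.02, 0.11], [-0.3, 0.2, -0.89]], [-1, [0.92, 0.04, 0.13], [-0.3, 0.2, -0.89]], [-1, [0.91, 0.1, 0.14], [-0.3, 0.2, -0.89]]]}}

```text
clock: 1.1
eef_pos: [322.5, -412.8, 414.4]
tool_rot: [2.337, 1.687, 0.344]
ft_force: [0.8, -0.8, -0.1]
gripper_width: 85.3
grip_force: 0.0
```

>>> {"api": "apply_moves", "payload": {"series": [[-1, [0.9, 0.16, 0.16], [-0.3, 0.2, -0.89]], [-1, [0.88, 0.22, 0.18], [-0.3, 0.2, -0.89]], [-1, [0.86, 0.28, 0.2], [-0.3, 0.2, -0.89]], [-1, [0.84, 0.33, 0.22], [-0.3, 0.2, -0.89]], [-1, [0.81, 0.39, 0.24], [0, 0, 0]], [-1, [0.81, 0.39, 0.24], [0, 0, 0]], [-1, [0.81, 0.39, 0.24], [0, 0, 0]], [-1, [0.81, 0.39, 0.24], [0, 0, 0]], [-1, [0.81, 0.39, 0.24], [0, 0, 0]], [-1, [0, 0, 0], [0, 0, 0]], [-1, [0, 0, 0], [0, 0, 0]]]}}

```text
clock: 2.02
eef_pos: [450.7, -197.4, 400.6]
tool_rot: [2.003, 1.956, 0.437]
ft_force: [0.3, -0.0, -0.4]
gripper_width: 85.2
grip_force: 0.0
```

```bash
python3 - <<'E'
from h import *
import pickle
s=monitor.observe();print(s["eef_pos"],np.degrees((R.from_rotvec(s["tool_rot"]).inv()*R.from_matrix(tool_rot_for(-.033))).as_rotvec()),s["joint_pos"],s["clock"])
ci=camera_info("wrist");im=get_image("wrist");pickle.dump((s,ci),open("w1.pkl","wb"));cv2.imwrite("pics/w1.png",im)
plan([[466.6,191.3,297.8]],tool_rot_for(-.033),-1)
E
```

```text
[ 450.7089988  -197.42493108  400.57321618] [-0.02613319 -0.4087161   0.41719017] [ 0.98149629 -0.09419343 -0.48346062  1.88007412 -0.28989712  0.97018299
  0.58631006] 2.0167
15 rows; end [466.5 192.3 297.7] rv left deg 0.03
[[-1,[0.87,-0.08,0.22],[-0.01,-0.08,0.06]],[-1,[0.87,-0.09,0.21],[0.0,0.0,0.0]],[-1,[0.87,-0.09,0.21],[0.0,0.0,0.0]],[-1,[0.87,-0.09,0.21],[0.0,0.0,0.0]],[-1,[0.87,-0.09,0.21],[0.0,0.0,0.0]],[-1,[0.87,-0.09,0.21],[0.0,0.0,0.0]],[-1,[0.87,-0.09,0.21],[0.0,0.0,0.0]],[-1,[0.87,-0.09,0.21],[0.0,0.0,0.0]],[-1,[0.87,-0.09,0.21],[0.0,0.0,0.0]],[-1,[0.87,-0.09,0.21],[0.0,0.0,0.0]],[-1,[0.87,-0.09,0.21],[0.0,0.0,0.0]],[-1,[0.87,-0.09,0.21],[0.0,0.0,0.0]]]
[[-1,[0.87,-0.09,0.21],[0.0,0.0,0.0]],[-1,[0.87,-0.09,0.21],[0.0,0.0,0.0]],[-1,[0.87,-0.09,0.21],[0.0,0.0,0.0]]]
```

View pics/w1.png

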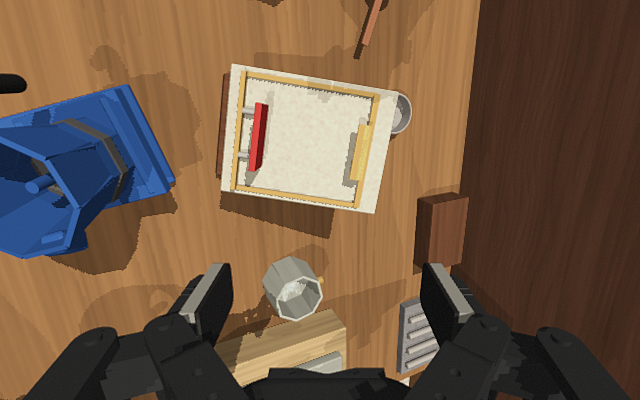

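The wrist view shows board corners at about (232,65), (399,92), (376,213) and (221,192). The red bar is at x≈250–268 and the hook at x≈350–374. I'll enlarge it for c and carry on to the lid.

```bash
python3 - <<'E'
import cv2
im=cv2.imread("pics/w1.png")[60:218,215:410];cv2.imwrite("pics/w1c.png",cv2.resize(im,None,fx=3.75,fy=3.75,interpolation=cv2.INTER_CUBIC))
E
```

```text
(no output)
```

View pics/w1c.png

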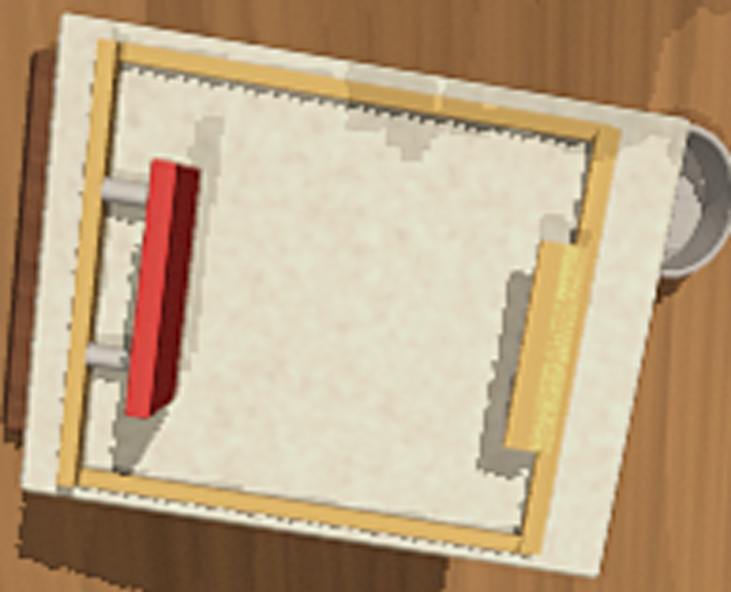

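>>> {"api": "apply_moves", "payload": {"series": [[-1, [0.87, -0.08, 0.22], [-0.01, -0.08, 0.06]], [-1, [0.87, -0.09, 0.21], [0, 0, 0]], [-1, [0.87, -0.09, 0.21], [0, 0, 0]], [-1, [0.87, -0.09, 0.21], [0, 0, 0]], [-1, [0.87, -0.09, 0.21], [0, 0, 0]], [-1, [0.87, -0.09, 0.21], [0, 0, 0]], [-1, [0.87, -0.09, 0.21], [0, 0, 0]], [-1, [0.87, -0.09, 0.21], [0, 0, 0]], [-1, [0.87, -0.09, 0.21], [0, 0, 0]], [-1, [0.87, -0.09, 0.21], [0, 0, 0]], [-1, [0.87, -0.09, 0.21], [0, 0, 0]], [-1, [0.87, -0.09, 0.21], [0, 0, 0]]]}}

```text
clock: 3.07
eef_pos: [463.9, 113.8, 318.5]
tool_rot: [2.011, 1.94, 0.431]
ft_force: [1.8, -0.7, -0.4]
gripper_width: 85.2
grip_force: 0.0
```

>>> {"api": "apply_moves", "payload": {"series": [[-1, [0.87, -0.09, 0.21], [0, 0, 0]], [-1, [0.87, -0.09, 0.21], [0, 0, 0]], [-1, [0.87, -0.09, 0.21], [0, 0, 0]], [-1, [0, 0, 0], [0, 0, 0]], [-1, [0, 0, 0], [0, 0, 0]]]}}

```text
clock: 3.48
eef_pos: [464.1, 173.1, 301.9]
tool_rot: [2.012, 1.952, 0.425]
ft_force: [-1.6, -0.3, 0.5]
gripper_width: 85.4
grip_force: 0.0
```

```bash
python3 - <<'E'
from h import *
import pickle
s=monitor.observe();print(s["eef_pos"],s["clock"])
ci=camera_info("wrist");im=get_image("wrist");pickle.dump((s,ci),open("w2.pkl","wb"));cv2.imwrite("pics/w2.png",im)
E
```

```text
[464.09042502 173.12513654 301.8592248 ] 3.4833
```

View pics/w2.png

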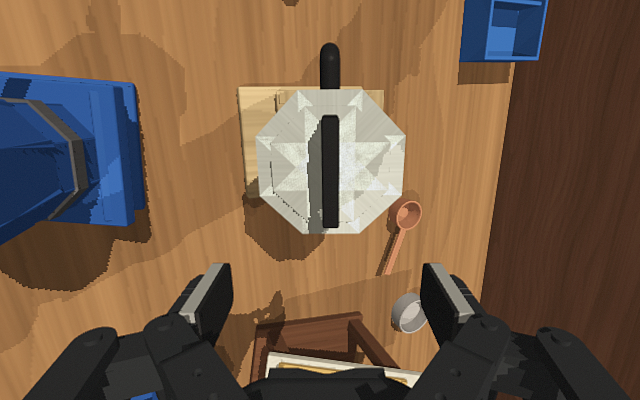

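The zoomed rack gives clean corners, bar and hook edges, and the second view shows the lid octagon with handle ends at about (331,116) and (331,228). I'll fit both poses and c.

```bash
cat > m2.py <<'E'
from h import *
import pickle
s1,c1=pickle.load(open("w1.pkl","rb"));s2,c2=pickle.load(open("w2.pkl","rb"))
v=65;w=26.9;z=-11
L=np.array([[-w,v,z],[w,v,z],[v,w,z],[v,-w,z],[w,-v,z],[-w,-v,z],[-v,-w,z],[-v,w,z],[0,45,25],[0,-45,25]],float)
X=np.array([(303,88),(361,90),(405,135),(402,190),(360,234),(303,234),(259,193),(256,137),(331,116),(331,228)],float)
for fz in(None,180):
    r=fit([(c2,L,X)],[521,189,180,-.03],fz);print("lid",r.x.round(3),np.sqrt((r.fun**2).mean()).round(2))
print(r.fun[:20].reshape(-1,2).round(1).tolist())
q=lambda p:(np.array(p,float)+.5)/3.75-.5+[215,60]
B=np.array([[-107.5,82.5,0],[107.5,82.5,0],[107.5,-82.5,0],[-107.5,-82.5,0]])
XB=q([(62,14),(688,120),(598,577),(22,488)])
M=np.array([[-58,40,50],[-58,-40,50],[58,35,23],[58,-35,23]],float);XM=q([(178,164),(152,416),(543,240),(505,447)])
for fz in(None,125):
    r=fit([(c1,B,XB)],[548,-182,125,-.19],fz);print("rack",r.x.round(3),r.fun.round(1).tolist())
    def res(p):
        return (proj(c1,r.x[:3]+(M+[p[0],0,0])@rot(r.x[3],0).T)-XM).ravel()
    g=least_squares(res,[5]);print("c",g.x,g.fun.round(1).tolist())
    for i in(slice(0,2),slice(2,4)):
        print(least_squares(lambda p:(proj(c1,r.x[:3]+(M[i]+[p[0],0,0])@rot(r.x[3],0).T)-XM[i]).ravel(),[5]).x)
E
python3 m2.py
```

```text
lid [ 5.25950e+02  1.88197e+02  1.79486e+02 -2.40000e-02] 1.72
lid [ 5.25731e+02  1.88301e+02  1.79984e+02 -2.40000e-02] 1.68
[[-4.4, 0.9], [2.3, -1.4], [0.9, -0.3], [-0.2, 4.0], [-0.8, -1.9], [-0.0, -1.7], [1.6, 1.4], [0.3, -1.6], [0.2, 0.7], [0.3, -0.2]]
rack [ 5.53562e+02 -1.83062e+02  1.20060e+02 -2.00000e-01] [0.0, -0.1, 0.2, -0.1, -0.3, -0.1, 0.1, 0.3]
c [4.2188246] [0.6, -0.3, 0.1, 0.8, -0.6, -0.1, -0.2, -0.5]
[3.75922052]
[4.76996668]
rack [ 5.51900e+02 -1.82579e+02  1.24951e+02 -2.00000e-01] [-0.7, -0.8, 1.5, -0.5, 0.6, 0.9, -0.7, 1.0, -0.2]
c [3.99306536] [-0.0, -0.6, -0.5, 1.4, 0.1, -0.1, 0.3, 0.1]
[4.20935508]
[3.73314606]
```

```bash
python3 - <<'E'
from h import *
lid=np.array([525.8,188.3,180.]);m=rot(-.024,0)
plan([lid+m@[0,0,50],lid+m@[0,0,-2]],tool_rot_for(-.024),-1,step=26)
E
```

```text
7 rows; end [526.5 188.1 178. ] rv left deg 0.02
[[-1,[0.15,0.03,0.72],[-0.09,0.06,-0.09]],[-1,[0.15,0.03,0.72],[0.0,0.0,0.0]],[-1,[0.15,0.03,0.72],[0.0,0.0,0.0]],[-1,[0.15,0.03,0.72],[0.0,0.0,0.0]],[-1,[-0.0,0.0,0.58],[0.0,0.0,0.0]],[-1,[-0.0,0.0,0.58],[0.0,0.0,0.0]],[-1,[-0.0,0.0,0.58],[0.0,0.0,0.0]]]
```

>>> {"api": "apply_moves", "payload": {"series": [[-1, [0.15, 0.03, 0.72], [-0.09, 0.06, -0.09]], [-1, [0.15, 0.03, 0.72], [0, 0, 0]], [-1, [0.15, 0.03, 0.72], [0, 0, 0]], [-1, [0.15, 0.03, 0.72], [0, 0, 0]], [-1, [0, 0, 0], [0, 0, 0]], [-1, [0, 0, 0], [0, 0, 0]]]}}

```text
clock: 4.03
eef_pos: [504.7, 186.7, 225.4]
tool_rot: [2.004, 1.95, 0.431]
ft_force: [-0.7, 0.6, 0.3]
gripper_width: 85.4
grip_force: 0.0
```

```bash
python3 - <<'E'
from h import *
lid=np.array([525.8,188.3,180.]);m=rot(-.024,0)
s=monitor.observe();print(m.T@(s["eef_pos"]-lid))
plan([lid+m@[0,0,-2]],tool_rot_for(-.024),-1,step=20)
E
```

```text
[ 0.11898834 -2.14975231 49.99329112]
3 rows; end [526.8 188.2 178.1] rv left deg 0.02
[[-1,[0.03,-0.0,0.58],[-0.01,0.03,-0.03]],[-1,[0.02,-0.0,0.58],[0.0,0.0,0.0]],[-1,[0.02,-0.0,0.58],[0.0,0.0,0.0]]]
```

>>> {"api": "apply_moves", "payload": {"series": [[-1, [0.03, 0, 0.58], [-0.01, 0.03, -0.03]], [-1, [0.02, 0, 0.58], [0, 0, 0]], [-1, [0.02, 0, 0.58], [0, 0, 0]], [-1, [0, 0, 0], [0, 0, 0]], [1, [0, 0, 0], [0, 0, 0]], [1, [0, 0, 0], [0, 0, 0]], [1, [0, 0, 0], [0, 0, 0]], [1, [0, 0, 0], [0, 0, 0]], [1, [0, 0, 0], [0, 0, 0]], [1, [0, 0, 0], [0, 0, 0]], [1, [0, 0, 0], [0, 0, 0]], [1, [0, 0, 0], [0, 0, 0]]], "force": 70}}

```text
clock: 5.03
eef_pos: [526.8, 190.5, 179.2]
tool_rot: [1.998, 1.954, 0.437]
ft_force: [-4.9, -3.0, 8.6]
gripper_width: 13.3
grip_force: 68.1
```

>>> {"api": "apply_moves", "payload": {"series": [[1, [0, 0, -0.3], [0, 0, 0]], [1, [0, 0, -0.5], [0, 0, 0]], [1, [0, 0, -0.7], [0, 0, 0]], [1, [0, 0, -0.7], [0, 0, 0]], [1, [0, 0, -0.7], [0, 0, 0]], [1, [0, 0, -0.7], [0, 0, 0]], [1, [0, 0, 0], [0, 0, 0]], [1, [0, 0, 0], [0, 0, 0]]]}}

```text
clock: 5.7
eef_pos: [481.3, 190.9, 276.9]
tool_rot: [1.998, 1.952, 0.438]
ft_force: [-0.3, -1.1, -3.1]
gripper_width: 13.0
grip_force: 69.0
```

```bash
python3 - <<'E'
from h import *
import pickle
s=monitor.observe();ci=camera_info("wrist");cv2.imwrite("pics/w3.png",get_image("wrist"));pickle.dump((s,ci),open("w3.pkl","wb"))
print(s)
E
```

```text
{'clock': 5.7, 'joint_pos': array([ 0.43639617,  0.16441731, -1.19859973,  2.03609889,  0.64186589,
        0.81202883, -1.15196658]), 'joint_velocities': array([-0.01970343,  0.04108425,  0.03210824,  0.02442919,  0.02960952,
       -0.00020792, -0.02423919]), 'tau': array([ -0.09277407, -29.92870331,  -6.37155533, -34.09092307,
         1.38542075,  -1.38420403,   0.59743518]), 'eef_pos': array([481.27531846, 190.91710401, 276.88974018]), 'tool_rot': array([1.99844023, 1.95211341, 0.43817096]), 'ft_force': array([-0.30710875, -1.12238613, -3.11525986]), 'moment': array([-0.04568587,  0.73801479, -0.02252981]), 'grip_force': 68.99182677268982, 'gripper_width': 13.000769284481066}
```

View pics/w3.png

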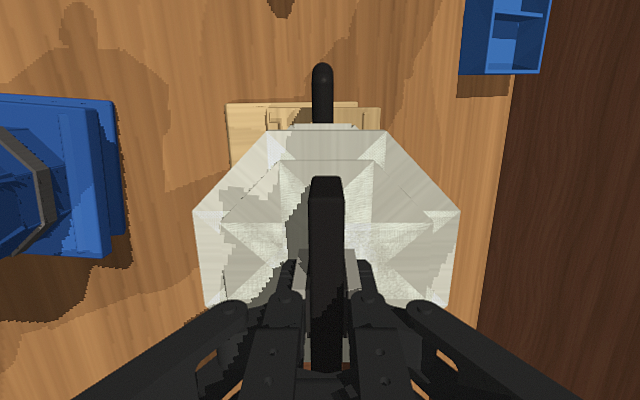

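The lid hangs squarely in the gripper; flange corners are at about (268,130), (387,130), (460,210), (192,210), and the handle end is at (327,178). Now I'll fit the lid pose in the tool frame and plan the carry.

```bash
python3 - <<'E'
from h import *
import pickle
s,ci=pickle.load(open("w3.pkl","rb"))
v=65;w=26.9;z=-11
L=np.array([[-w,v,z],[w,v,z],[v,w,z],[-v,w,z],[-v,-w,z],[v,-w,z],[-7,45,25],[7,45,25]],float)
X=np.array([(268,130),(387,130),(460,210),(192,210),(205,305),(448,305),(312,179),(342,179)],float)
Mt=R.from_rotvec(s["tool_rot"]);F=R.from_matrix(np.array([[0,1,0],[1,0,0],[0,0,-1.]]))
# lid pose in tool: rotation F*small, offset
def res(p):
    return np.r_[(proj(ci,s["eef_pos"]+Mt.apply(p[:3]+(F*R.from_rotvec(p[3:])).apply(L)))-X).ravel(), p[3:]*50]
r=least_squares(res,np.zeros(6));print(r.x[:3].round(1),np.degrees(r.x[3:]).round(2),r.fun.round(1).tolist())
rk=np.array([552,-182.6,125.]);m=rot(-.2,0)
tgt=rk+m@[-2,0,90]
plan([[455,40,370],[455,-90,370],tgt],tool_rot_for(-.2),1,step=26,turn_rows=12)
print(tgt)
E
```

```text
[-0.2  1.  -2. ] [-6.32  0.14 -0.13] [1.6, -2.0, -2.9, -1.8, -1.9, -2.8, 3.0, -3.1, -1.7, 1.3, 1.4, 1.3, -3.5, 2.8, 3.9, 2.9, -5.5, 0.1, -0.1]
20 rows; end [ 512.8 -175.4  205.7] rv left deg 0.28
[[1,[-0.72,0.09,-0.45],[0.0,-0.08,0.17]],[1,[-0.72,0.1,-0.45],[0.0,-0.08,0.17]],[1,[-0.72,0.11,-0.44],[0.0,-0.08,0.17]],[1,[-0.72,0.12,-0.44],[0.0,-0.08,0.17]],[1,[-0.72,0.13,-0.43],[0.0,-0.08,0.17]],[1,[-0.72,0.14,-0.43],[0.0,-0.08,0.17]],[1,[-0.73,0.15,-0.42],[0.0,-0.08,0.17]],[1,[-0.86,0.1,0.05],[0.0,-0.08,0.17]],[1,[-0.86,0.11,0.05],[0.0,-0.08,0.17]],[1,[-0.86,0.12,0.06],[0.0,-0.08,0.17]],[1,[-0.85,0.14,0.06],[0.0,-0.08,0.17]],[1,[-0.85,0.15,0.07],[0.0,-0.08,0.17]]]
[[1,[-0.3,-0.01,0.75],[0.0,0.0,0.0]],[1,[-0.3,-0.01,0.75],[0.0,0.0,0.0]],[1,[-0.3,-0.01,0.75],[0.0,0.0,0.0]],[1,[-0.3,-0.01,0.75],[0.0,0.0,0.0]],[1,[-0.3,-0.01,0.75],[0.0,0.0,0.0]],[1,[-0.3,-0.01,0.75],[0.0,0.0,0.0]],[1,[-0.3,-0.01,0.75],[0.0,0.0,0.0]],[1,[-0.3,-0.01,0.75],[0.0,0.0,0.0]]]
[ 512.94605304 -174.68337303  205.72246431]
```

```bash
python3 - <<'E'
from h import *
import pickle
s,ci=pickle.load(open("w3.pkl","rb"))
v=65;w=26.9;z=-11
L=np.array([[-w,v,z],[w,v,z],[v,w,z],[-v,w,z],[-7,45,25],[7,45,25]],float)
X=np.array([(268,130),(387,130),(460,210),(192,210),(312,179),(342,179)],float)
Mt=R.from_rotvec(s["tool_rot"]);F=R.from_matrix(np.array([[0,1,0],[1,0,0],[0,0,-1.]]))
def res(p,lock):
    return np.r_[(proj(ci,s["eef_pos"]+Mt.apply(p[:3]+(F*R.from_rotvec(p[3:])).apply(L)))-X).ravel(), p[3:]*lock]
for lock in(10,1e5):
    r=least_squares(res,np.zeros(6),args=(lock,));print(r.x[:3].round(1),np.degrees(r.x[3:]).round(2),r.fun.round(1).tolist())
E
```

```text
[ 0.3  0.9 -6.7] [-9.51  0.19 -0.19] [1.2, -0.5, -2.6, -0.1, 0.4, 0.2, 0.4, -0.3, -3.8, 0.2, 4.2, 0.3, -1.7, 0.0, -0.0]
[0.2 1.  1.5] [-0.  0. -0.] [0.0, -5.4, -1.4, -5.5, -1.7, -6.7, 3.3, -6.6, -3.8, 9.5, 3.8, 9.5, -0.0, 0.0, -0.0]
```

>>> {"api": "apply_moves", "payload": {"series": [[1, [-0.72, 0.09, -0.45], [0, -0.08, 0.17]], [1, [-0.72, 0.1, -0.45], [0, -0.08, 0.17]], [1, [-0.72, 0.11, -0.44], [0, -0.08, 0.17]], [1, [-0.72, 0.12, -0.44], [0, -0.08, 0.17]], [1, [-0.72, 0.13, -0.43], [0, -0.08, 0.17]], [1, [-0.72, 0.14, -0.43], [0, -0.08, 0.17]], [1, [-0.73, 0.15, -0.42], [0, -0.08, 0.17]], [1, [-0.86, 0.1, 0.05], [0, -0.08, 0.17]], [1, [-0.86, 0.11, 0.05], [0, -0.08, 0.17]], [1, [-0.86, 0.12, 0.06], [0, -0.08, 0.17]], [1, [-0.85, 0.14, 0.06], [0, -0.08, 0.17]], [1, [-0.85, 0.15, 0.07], [0, -0.08, 0.17]]]}}

```text
clock: 6.75
eef_pos: [453.8, -90.9, 367.7]
tool_rot: [2.156, 1.755, 0.389]
ft_force: [0.0, 0.8, -3.1]
gripper_width: 12.9
grip_force: 69.0
```

```bash
python3 - <<'E'
from h import *
import pickle
s,ci=pickle.load(open("w3.pkl","rb"))
v=65;w=26.9;z=-11
L=np.array([[-w,v,z],[w,v,z],[v,w,z],[-v,w,z],[-7,45,-9],[7,45,-9],[-7,45,25],[7,45,25]],float)
X=np.array([(268,130),(387,130),(460,210),(192,210),(315,178),(341,178),(308,196),(345,196)],float)
Mt=R.from_rotvec(s["tool_rot"]);F=R.from_matrix(np.array([[0,1,0],[1,0,0],[0,0,-1.]]))
def res(p,lock):
    return np.r_[(proj(ci,s["eef_pos"]+Mt.apply(p[:3]+(F*R.from_rotvec(p[3:])).apply(L)))-X).ravel(), p[3:]*lock]
for lock in(10,1e5):
    r=least_squares(res,np.zeros(6),args=(lock,));print(r.x[:3].round(1),np.degrees(r.x[3:]).round(2),r.fun.round(1).tolist())
s=monitor.observe()
rk=np.array([552,-182.6,125.]);m=rot(-.2,0)
print(m.T@(s["eef_pos"]-rk))
plan([rk+m@[-2,0,75]],tool_rot_for(-.2),1,step=24)
E
```

```text
[-2.3  1.  -2.8] [-1.16 -0.03 -0.18] [-0.5, 1.1, -0.4, 1.4, 0.5, 1.4, 1.1, 0.7, -3.2, -2.5, 1.0, -2.4, -0.1, 0.1, 1.3, 0.2, -0.2, -0.0, -0.0]
[-2.3  1.1 -1.8] [-0. -0. -0.] [-0.8, 0.8, -0.4, 0.8, 0.3, 0.2, 1.5, 0.3, -3.2, -2.9, 1.0, -2.9, -0.0, 1.4, 1.3, 1.4, -0.0, -0.0, -0.0]
[ -1.19247649  70.3849844  268.30136834]
9 rows; end [ 520.2 -176.   191.4] rv left deg 0.02
[[1,[-0.26,-0.0,0.72],[-0.02,0.01,-0.05]],[1,[-0.26,-0.0,0.72],[0.0,0.0,0.0]],[1,[-0.26,-0.0,0.72],[0.0,0.0,0.0]],[1,[-0.26,-0.0,0.72],[0.0,0.0,0.0]],[1,[-0.26,-0.0,0.72],[0.0,0.0,0.0]],[1,[-0.26,-0.0,0.72],[0.0,0.0,0.0]],[1,[-0.26,-0.0,0.72],[0.0,0.0,0.0]],[1,[-0.26,-0.0,0.72],[0.0,0.0,0.0]],[1,[-0.26,-0.0,0.72],[0.0,0.0,0.0]]]
```

```bash
cat >> h.py <<'E'
RK=np.array([552,-182.6,125.]);MB=rot(-.2,0);OFF=np.array([1,-2.3,1.9])
def lidb():
    s=monitor.observe();e=(R.from_rotvec(s["tool_rot"]).inv()*R.from_matrix(tool_rot_for(-.2))).as_rotvec()
    print("lid on board",(MB.T@(s["eef_pos"]-RK)+OFF).round(1),"rot err deg",np.degrees(e).round(2),"F board",(MB.T@s["ft_force"]).round(1),"t",s["clock"],"q",s["joint_pos"].round(2).tolist())
def goto(b,g=1,step=24): plan([RK+MB@(np.array(x,float)-OFF) for x in b],tool_rot_for(-.2),g,step=step)
E
python3 -c "
from h import *
lidb();goto([[20,0,75]])"
```

```text
lid on board [-2.000e-01  6.810e+01  2.702e+02] rot err deg [-0.11  0.04 -0.24] F board [-1.4  0.8 -2.8] t 6.75 q [0.77, -0.17, -0.6, 2.01, -0.11, 0.84, 0.01]
9 rows; end [ 540.  -177.2  200.5] rv left deg 0.02
[[1,[-0.25,0.08,0.72],[-0.02,0.01,-0.05]],[1,[-0.25,0.08,0.72],[0.0,0.0,0.0]],[1,[-0.25,0.08,0.72],[0.0,0.0,0.0]],[1,[-0.25,0.08,0.72],[0.0,0.0,0.0]],[1,[-0.25,0.08,0.72],[0.0,0.0,0.0]],[1,[-0.25,0.08,0.72],[0.0,0.0,0.0]],[1,[-0.25,0.08,0.72],[0.0,0.0,0.0]],[1,[-0.25,0.08,0.72],[0.0,0.0,0.0]],[1,[-0.25,0.08,0.72],[0.0,0.0,0.0]]]
```

>>> {"api": "apply_moves", "payload": {"series": [[1, [-0.25, 0.08, 0.72], [-0.02, 0.01, -0.05]], [1, [-0.25, 0.08, 0.72], [0, 0, 0]], [1, [-0.25, 0.08, 0.72], [0, 0, 0]], [1, [-0.25, 0.08, 0.72], [0, 0, 0]], [1, [-0.25, 0.08, 0.72], [0, 0, 0]], [1, [-0.25, 0.08, 0.72], [0, 0, 0]], [1, [-0.25, 0.08, 0.72], [0, 0, 0]], [1, [-0.25, 0.08, 0.72], [0, 0, 0]], [1, [-0.25, 0.08, 0.72], [0, 0, 0]], [1, [0, 0, 0], [0, 0, 0]], [1, [0, 0, 0], [0, 0, 0]]]}}

```text
clock: 7.67
eef_pos: [540.5, -175.2, 199.8]
tool_rot: [2.152, 1.761, 0.39]
ft_force: [0.5, 0.5, -2.8]
gripper_width: 13.3
grip_force: 68.9
```

```bash
python3 -c "
from h import *
import pickle
lidb();s=monitor.observe();ci=camera_info('wrist');cv2.imwrite('pics/w4.png',get_image('wrist'));cv2.imwrite('pics/s4.png',get_image('scene'))
a=cv2.imread('pics/w4.png');b=cv2.imread('pics/s4.png')[180:340,210:370]
cv2.imwrite('pics/c4.png',np.hstack([cv2.resize(a,(480,300)),cv2.resize(b,(300,300),interpolation=cv2.INTER_CUBIC)]))
goto([[20,0,52]])"
```

```text
lid on board [21.   2.7 75.1] rot err deg [-0.13 -0.11  0.03] F board [-0.8  0.6 -2.7] t 7.6667 q [0.72, 0.23, -0.56, 2.1, 0.3, 0.43, -0.26]
2 rows; end [ 548.5 -179.8  178.3] rv left deg 0.02
[[1,[-0.06,-0.05,0.42],[0.03,-0.02,0.02]],[1,[-0.06,-0.05,0.42],[0.0,0.0,0.0]]]
```

View pics/c4.png

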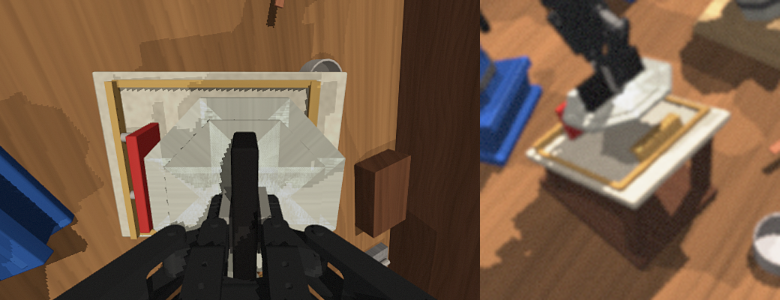

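The lid is square above the board, with its lower edge just uphill of the red bar. I'll lower it, then push the bar.

>>> {"api": "apply_moves", "payload": {"series": [[1, [-0.06, -0.05, 0.42], [0.03, -0.02, 0.02]], [1, [-0.06, -0.05, 0.42], [0, 0, 0]], [1, [0, 0, 0], [0, 0, 0]], [1, [0, 0, 0], [0, 0, 0]]]}}

```text
clock: 8.1
eef_pos: [548.7, -180.0, 179.3]
tool_rot: [2.149, 1.757, 0.39]
ft_force: [-1.1, -0.1, -2.8]
gripper_width: 13.2
grip_force: 68.9
```

```bash
python3 -c "
from h import *
lidb();goto([[9,0,52]],step=6)"
```

```text
lid on board [20.6 -0.5 52.7] rot err deg [0.07 0.04 0.01] F board [-2.2 -0.3 -2. ] t 8.1 q [0.67, 0.27, -0.52, 2.11, 0.37, 0.38, -0.32]
2 rows; end [ 538.9 -177.5  174. ] rv left deg 0.02
[[1,[0.01,-0.19,0.01],[0.01,0.01,0.0]],[1,[0.01,-0.19,0.01],[0.0,0.0,0.0]]]
```

>>> {"api": "apply_moves", "payload": {"series": [[1, [0, -0.13, 0], [0, 0, 0]], [1, [0, -0.13, 0], [0, 0, 0]], [1, [0, 0, 0], [0, 0, 0]], [1, [0, 0, 0], [0, 0, 0]]]}}

```text
clock: 8.43
eef_pos: [541.7, -179.1, 176.2]
tool_rot: [2.149, 1.756, 0.39]
ft_force: [0.4, -0.2, -2.9]
gripper_width: 12.8
grip_force: 69.0
```

```bash
python3 -c "
from h import *
lidb()"
```

```text
lid on board [12.9 -0.9 52.8] rot err deg [ 0.12  0.07 -0.02] F board [-0.8 -0.1 -2.8] t 8.4333 q [0.67, 0.26, -0.51, 2.13, 0.37, 0.36, -0.32]
```

>>> {"api": "apply_moves", "payload": {"series": [[1, [0, -0.13, 0], [0, 0, 0]], [1, [0, -0.13, 0], [0, 0, 0]], [1, [0, 0, 0], [0, 0, 0]], [1, [0, 0, 0], [0, 0, 0]]]}}

```text
clock: 8.77
eef_pos: [536.1, -177.9, 173.4]
tool_rot: [2.148, 1.755, 0.392]
ft_force: [2.9, -0.8, 2.0]
gripper_width: 12.7
grip_force: 69.4
```

```bash
python3 -c "
from h import *
lidb()"
```

```text
lid on board [ 6.5 -0.8 52.7] rot err deg [ 0.23  0.05 -0.03] F board [ 3.6 -0.2  0.5] t 8.7667 q [0.67, 0.25, -0.51, 2.15, 0.37, 0.35, -0.32]
```

>>> {"api": "apply_moves", "payload": {"series": [[1, [0, -0.13, 0], [0, 0, 0]], [1, [0, -0.13, 0], [0, 0, 0]], [1, [0, 0, 0], [0, 0, 0]], [1, [0, 0, 0], [0, 0, 0]]]}}

```text
clock: 9.1
eef_pos: [528.8, -176.4, 169.7]
tool_rot: [2.149, 1.756, 0.391]
ft_force: [4.7, -1.6, 2.6]
gripper_width: 13.0
grip_force: 69.7
```

```bash
python3 -c "
from h import *
lidb()"
```

```text
lid on board [-1.9 -0.8 52.5] rot err deg [ 0.18  0.05 -0.03] F board [ 5.6 -0.6  0.2] t 9.1 q [0.67, 0.25, -0.51, 2.17, 0.38, 0.33, -0.33]
```

>>> {"api": "apply_moves", "payload": {"series": [[1, [0, -0.15, 0], [0, 0, 0]], [1, [0.01, -0.16, 0], [0, 0, 0]], [1, [0, 0, 0], [0, 0, 0]], [1, [0, 0, 0], [0, 0, 0]]]}}

```text
clock: 9.43
eef_pos: [521.5, -174.8, 166.3]
tool_rot: [2.147, 1.754, 0.393]
ft_force: [5.7, -3.1, 4.0]
gripper_width: 13.3
grip_force: 69.5
```

```bash
python3 -c "
from h import *
lidb()
goto([[-11,0,29]],step=8)"
```

```text
lid on board [-10.1  -0.7  52.7] rot err deg [ 0.28  0.05 -0.04] F board [ 7.3 -1.9  1. ] t 9.4333 q [0.67, 0.24, -0.51, 2.19, 0.38, 0.31, -0.33]
3 rows; end [ 530.6 -175.7  144.7] rv left deg 0.01
[[1,[0.01,-0.01,0.26],[0.06,0.01,-0.01]],[1,[0.01,-0.01,0.26],[0.0,0.0,0.0]],[1,[0.01,-0.01,0.26],[0.0,0.0,0.0]]]
```

>>> {"api": "apply_moves", "payload": {"series": [[1, [0, -0.1, 0], [0.05, 0, 0]], [1, [0, 0, 0.2], [0, 0, 0]], [1, [0, 0, 0.2], [0, 0, 0]], [1, [0, 0, 0], [0, 0, 0]], [1, [0, 0, 0], [0, 0, 0]]]}}

```text
clock: 9.85
eef_pos: [524.4, -175.0, 154.1]
tool_rot: [2.15, 1.757, 0.391]
ft_force: [11.0, -3.3, -1.3]
gripper_width: 13.0
grip_force: 68.8
```

```bash
python3 -c "
from h import *
lidb()"
```

```text
lid on board [-12.6  -0.4  40.3] rot err deg [ 0.07  0.02 -0.02] F board [ 9.8 -1.1 -6.1] t 9.85 q [0.64, 0.26, -0.47, 2.2, 0.42, 0.29, -0.37]
```

>>> {"api": "apply_moves", "payload": {"series": [[1, [0, 0, 0.2], [0, 0, 0]], [1, [0, 0, 0], [0, 0, 0]], [1, [0, 0, 0], [0, 0, 0]]]}}

```text
clock: 10.1
eef_pos: [527.0, -175.4, 148.8]
tool_rot: [2.15, 1.757, 0.391]
ft_force: [8.9, -2.4, 0.7]
gripper_width: 13.2
grip_force: 69.1
```

```bash
python3 -c "
from h import *
lidb()
cv2.imwrite('pics/w5.png',get_image('wrist'));cv2.imwrite('pics/s5.png',get_image('scene'))
a=cv2.imread('pics/w5.png')[60:360,80:480];b=cv2.imread('pics/s5.png')[200:310,220:350]
cv2.imwrite('pics/c5.png',np.hstack([a,cv2.resize(b,(355,300),interpolation=cv2.INTER_CUBIC)]))"
```

```text
lid on board [-12.5  -0.3  34.4] rot err deg [ 0.08  0.01 -0.02] F board [ 8.7 -0.6 -3.3] t 10.1 q [0.62, 0.27, -0.45, 2.2, 0.44, 0.28, -0.39]
```

View pics/c5.png

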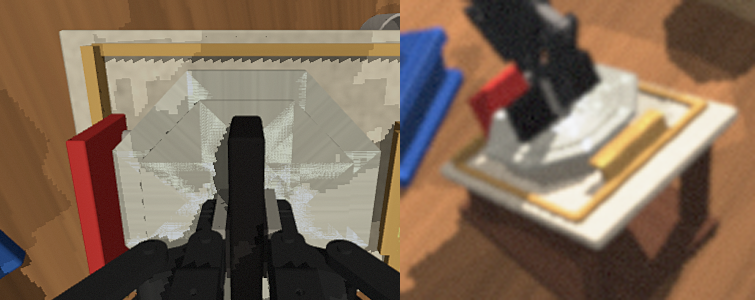

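The bar is pushed back and the lid's upper edge is down beside the hook without touching it. I'll go on down to the board.

>>> {"api": "apply_moves", "payload": {"series": [[1, [0, 0, 0.15], [0, 0, 0]], [1, [0, 0, 0.1], [0, 0, 0]], [1, [0, 0, 0], [0, 0, 0]], [1, [0, 0, 0], [0, 0, 0]]]}}

```text
clock: 10.53
eef_pos: [530.1, -176.0, 142.1]
tool_rot: [2.15, 1.757, 0.391]
ft_force: [8.3, -1.4, 2.0]
gripper_width: 13.1
grip_force: 69.2
```

```bash
python3 -c "
from h import *
lidb()"
```

```text
lid on board [-12.4  -0.2  27. ] rot err deg [ 0.09  0.01 -0.02] F board [ 8.5  0.2 -1.7] t 10.5333 q [0.59, 0.29, -0.43, 2.2, 0.46, 0.26, -0.41]
```

>>> {"api": "apply_moves", "payload": {"series": [[1, [0, 0, 0.07], [0, 0, 0]], [1, [0, 0, 0], [0, 0, 0]], [1, [0, 0, 0], [0, 0, 0]]]}}

```text
clock: 10.78
eef_pos: [531.0, -176.2, 140.3]
tool_rot: [2.149, 1.757, 0.391]
ft_force: [7.4, -2.0, 3.4]
gripper_width: 12.7
grip_force: 69.6
```

```bash
python3 -c "
from h import *
lidb()"
```

```text
lid on board [-12.3  -0.2  25. ] rot err deg [ 0.11  0.01 -0.02] F board [ 8.4 -0.4 -0.1] t 10.7833 q [0.59, 0.29, -0.42, 2.2, 0.47, 0.26, -0.42]
```

>>> {"api": "apply_moves", "payload": {"series": [[1, [0, 0, 0.07], [0, 0, 0]], [1, [0, 0, 0], [0, 0, 0]], [1, [0, 0, 0], [0, 0, 0]]]}}

```text
clock: 11.03
eef_pos: [532.0, -176.4, 138.6]
tool_rot: [2.149, 1.757, 0.391]
ft_force: [6.5, -0.6, 5.5]
gripper_width: 12.6
grip_force: 69.8
```

```bash
python3 -c "
from h import *
lidb()"
```

```text
lid on board [-12.1  -0.2  23. ] rot err deg [ 0.13  0.01 -0.02] F board [8.2 0.7 2.2] t 11.0333 q [0.58, 0.3, -0.41, 2.2, 0.47, 0.25, -0.42]
```

>>> {"api": "apply_moves", "payload": {"series": [[1, [0, 0, 0.07], [0, 0, 0]], [1, [0, 0, 0], [0, 0, 0]], [1, [0, 0, 0], [0, 0, 0]]]}}

```text
clock: 11.28
eef_pos: [532.0, -176.5, 138.5]
tool_rot: [2.147, 1.756, 0.39]
ft_force: [-18.3, 4.8, 44.2]
gripper_width: 12.7
grip_force: 76.8
```

```bash
python3 -c "
from h import *
lidb()"
```

```text
lid on board [-12.1  -0.3  22.9] rot err deg [0.19 0.12 0.03] F board [ 1.6  1.1 48.1] t 11.2833 q [0.57, 0.29, -0.41, 2.21, 0.48, 0.25, -0.43]
```

>>> {"api": "apply_moves", "payload": {"series": [[1, [0, 0, -0.06], [0, 0, 0]], [1, [0, 0, 0], [0, 0, 0]], [1, [0, 0, 0], [0, 0, 0]]]}}

```text
clock: 11.53
eef_pos: [532.0, -176.4, 138.6]
tool_rot: [2.149, 1.756, 0.391]
ft_force: [3.1, -0.4, 11.0]
gripper_width: 12.8
grip_force: 70.9
```

```bash
python3 -c "
from h import *
lidb()"
```

```text
lid on board [-12.1  -0.2  23. ] rot err deg [ 0.14  0.02 -0.02] F board [7.5 0.2 8.6] t 11.5333 q [0.58, 0.29, -0.41, 2.2, 0.47, 0.25, -0.43]
```

>>> {"api": "apply_moves", "payload": {"series": [[1, [0, 0.12, 0], [0, 0, 0]], [1, [0, 0.12, 0], [0, 0, 0]], [1, [0, 0, 0], [0, 0, 0]], [1, [0, 0, 0], [0, 0, 0]]]}}

```text
clock: 11.87
eef_pos: [532.0, -176.5, 138.6]
tool_rot: [2.156, 1.762, 0.38]
ft_force: [-25.0, 7.5, 26.6]
gripper_width: 12.8
grip_force: 74.8
```

```bash
python3 -c "
from h import *
lidb()"
```

```text
lid on board [-12.1  -0.3  23. ] rot err deg [-0.5   0.13  0.03] F board [-12.3   2.4  35.1] t 11.8667 q [0.58, 0.3, -0.42, 2.19, 0.46, 0.27, -0.42]
```

>>> {"api": "apply_moves", "payload": {"series": [[1, [0, 0, -0.07], [0, 0, 0]], [1, [0, 0, 0], [0, 0, 0]], [1, [0, 0, 0], [0, 0, 0]]]}}

```text
clock: 12.12
eef_pos: [536.8, -177.3, 142.7]
tool_rot: [2.15, 1.757, 0.39]
ft_force: [6.0, -1.5, 1.5]
gripper_width: 13.1
grip_force: 69.5
```

```bash
python3 -c "
from h import *
lidb()
cv2.imwrite('pics/w6.png',get_image('wrist'));cv2.imwrite('pics/s6.png',get_image('scene'))
a=cv2.imread('pics/w6.png')[60:360,80:480];b=cv2.imread('pics/s6.png')[200:310,220:350]
cv2.imwrite('pics/c6.png',np.hstack([a,cv2.resize(b,(355,300),interpolation=cv2.INTER_CUBIC)]))"
```

```text
lid on board [-5.9 -0.2 24.6] rot err deg [ 0.04  0.01 -0.02] F board [ 6.2 -0.3 -1.2] t 12.1167 q [0.59, 0.3, -0.43, 2.19, 0.46, 0.27, -0.41]
```

View pics/c6.png

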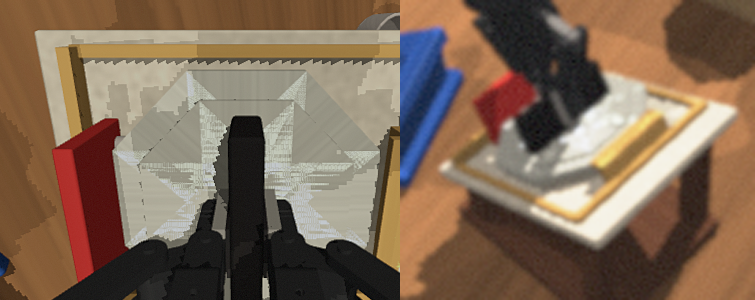

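It was only friction from pressing on the board; lifted 1.6 mm clear of it, the lid now slides up towards the hook. Going on.

>>> {"api": "apply_moves", "payload": {"series": [[1, [0, 0.1, 0], [0, 0, 0]], [1, [0, 0.08, 0], [0, 0, 0]], [1, [0, 0, 0], [0, 0, 0]], [1, [0, 0, 0], [0, 0, 0]]]}}

```text
clock: 12.55
eef_pos: [541.2, -178.2, 144.5]
tool_rot: [2.151, 1.758, 0.389]
ft_force: [5.5, -0.3, 2.9]
gripper_width: 12.9
grip_force: 69.7
```

```bash
python3 -c "
from h import *
lidb()"
```

```text
lid on board [-1.2 -0.2 24.4] rot err deg [-0.04  0.01 -0.02] F board [6.2 0.8 0.3] t 12.55 q [0.59, 0.3, -0.43, 2.17, 0.45, 0.28, -0.41]
```

>>> {"api": "apply_moves", "payload": {"series": [[1, [0, 0.08, 0], [0, 0, 0]], [1, [0, 0, 0], [0, 0, 0]], [1, [0, 0, 0], [0, 0, 0]]]}}

```text
clock: 12.8
eef_pos: [542.9, -178.6, 145.2]
tool_rot: [2.152, 1.759, 0.388]
ft_force: [4.6, 0.3, 1.7]
gripper_width: 13.0
grip_force: 69.7
```

```bash
python3 -c "
from h import *
lidb()"
```

```text
lid on board [ 0.8 -0.2 24.3] rot err deg [-0.09  0.02 -0.02] F board [ 4.8  1.3 -0.3] t 12.8 q [0.6, 0.3, -0.43, 2.17, 0.45, 0.29, -0.4]
```

>>> {"api": "apply_moves", "payload": {"series": [[1, [0, 0.06, 0], [0, 0, 0]], [1, [0, 0, 0], [0, 0, 0]], [1, [0, 0, 0], [0, 0, 0]]]}}

```text
clock: 13.05
eef_pos: [544.1, -178.9, 145.8]
tool_rot: [2.152, 1.759, 0.388]
ft_force: [5.2, 0.9, 1.6]
gripper_width: 13.1
grip_force: 69.7
```

```bash
python3 -c "
from h import *
lidb()"
```

```text
lid on board [ 2.1 -0.3 24.3] rot err deg [-0.12  0.02 -0.02] F board [ 5.2  2.  -0.6] t 13.05 q [0.6, 0.3, -0.44, 2.16, 0.45, 0.29, -0.4]
```

>>> {"api": "apply_moves", "payload": {"series": [[1, [0, 0.06, 0], [0, 0, 0]], [1, [0, 0, 0], [0, 0, 0]], [1, [0, 0, 0], [0, 0, 0]]]}}

```text
clock: 13.3
eef_pos: [545.5, -179.3, 146.4]
tool_rot: [2.152, 1.759, 0.387]
ft_force: [4.8, 2.1, 0.5]
gripper_width: 12.8
grip_force: 69.5
```

```bash
python3 -c "
from h import *
lidb()"
```

```text
lid on board [ 3.6 -0.3 24.3] rot err deg [-0.14  0.03 -0.03] F board [ 4.1  3.  -1.4] t 13.3 q [0.6, 0.31, -0.44, 2.16, 0.45, 0.29, -0.4]
```

>>> {"api": "apply_moves", "payload": {"series": [[1, [0, 0.06, 0], [0, 0, 0]], [1, [0, 0, 0], [0, 0, 0]], [1, [0, 0, 0], [0, 0, 0]]]}}

```text
clock: 13.55
eef_pos: [546.0, -179.5, 146.5]
tool_rot: [2.154, 1.76, 0.385]
ft_force: [0.0, 3.8, -0.7]
gripper_width: 12.6
grip_force: 69.8
```

```bash
python3 -c "
from h import *
lidb()"
```

```text
lid on board [ 4.2 -0.5 24.1] rot err deg [-0.25  0.05 -0.02] F board [-0.9  3.8 -0.3] t 13.55 q [0.6, 0.31, -0.44, 2.16, 0.45, 0.3, -0.4]
```

>>> {"api": "apply_moves", "payload": {"series": [[1, [0, 0.05, 0], [0, 0, 0]], [1, [0, 0, 0], [0, 0, 0]], [1, [0, 0, 0], [0, 0, 0]]]}}

```text
clock: 13.8
eef_pos: [546.1, -179.6, 146.4]
tool_rot: [2.155, 1.761, 0.383]
ft_force: [-3.1, 5.0, 0.6]
gripper_width: 13.0
grip_force: 70.2
```

```bash
python3 -c "
from h import *
lidb()
cv2.imwrite('pics/w7.png',get_image('wrist'));cv2.imwrite('pics/s7.png',get_image('scene'))
a=cv2.imread('pics/w7.png')[60:360,80:480];b=cv2.imread('pics/s7.png')[200:310,220:350]
cv2.imwrite('pics/c7.png',np.hstack([a,cv2.resize(b,(355,300),interpolation=cv2.INTER_CUBIC)]))"
```

```text
lid on board [ 4.3 -0.6 23.9] rot err deg [-0.39  0.07 -0.02] F board [-3.4  4.3  2.3] t 13.8 q [0.6, 0.31, -0.44, 2.16, 0.45, 0.3, -0.4]
```

The upper edge has met the hook wall at x≈4.2, which matches c≈3–4. I'll lower the last millimetre and let go.

>>> {"api": "apply_moves", "payload": {"series": [[1, [0, 0, 0.03], [0, 0, 0]], [1, [0, 0, 0], [0, 0, 0]], [0, [0, 0, 0], [0, 0, 0]], [0, [0, 0, 0], [0, 0, 0]], [0, [0, 0, 0], [0, 0, 0]], [0, [0, 0, 0], [0, 0, 0]], [0, [0, 0, 0], [0, 0, 0]], [0, [0, 0, 0], [0, 0, 0]]]}}

```text
clock: 14.57
eef_pos: [548.8, -180.4, 147.1]
tool_rot: [2.153, 1.758, 0.387]
ft_force: [-0.1, -0.1, -0.6]
gripper_width: 42.5
grip_force: 0.0
```

>>> {"api": "apply_moves", "payload": {"series": [[0, [0, 0, -0.3], [0, 0, 0]], [0, [0, 0, -0.5], [0, 0, 0]], [0, [0, 0, -0.8], [0, 0, 0]], [0, [0, 0, -0.8], [0, 0, 0]], [0, [0, 0, -0.8], [0, 0, 0]], [0, [0, 0, -0.8], [0, 0, 0]], [0, [0, 0, -0.8], [0, 0, 0]], [0, [0, 0, 0], [0, 0, 0]], [0, [0, 0, 0], [0, 0, 0]]]}}

```text
clock: 15.32
eef_pos: [489.6, -168.7, 279.1]
tool_rot: [2.151, 1.755, 0.387]
ft_force: [-0.1, -0.5, -0.6]
gripper_width: 42.7
grip_force: 0.0
```

```bash
python3 -c "
from h import *
lidb()
cv2.imwrite('pics/w8.png',get_image('wrist'));cv2.imwrite('pics/s8.png',get_image('scene'))
a=cv2.imread('pics/w8.png')[40:300,140:480];b=cv2.imread('pics/s8.png')[200:310,220:350]
cv2.imwrite('pics/c8.png',np.hstack([cv2.resize(a,(445,340)),cv2.resize(b,(355,340),interpolation=cv2.INTER_CUBIC)]))"
```

```text
lid on board [  8.2  -1.  168.5] rot err deg [ 0.02  0.17 -0.06] F board [-0.3 -0.5 -0.6] t 15.3167 q [0.93, 0.04, -0.69, 2.08, 0.02, 0.6, 0.03]
```

View pics/c8.png

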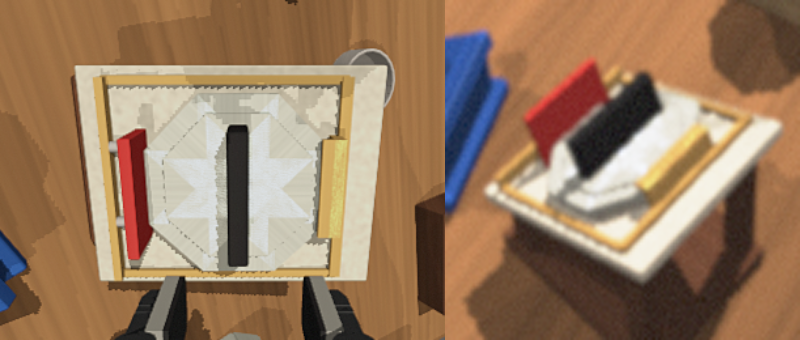

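The lid lies flat, its upper edge under the hook at about (330,190) and its lower edge against the red bar at about (140,190). The gripper is well clear, so I'm handing in.

```bash
python3 -c "
from bench import robot
print(robot.job_done())"
```

```text
the job is handed in; nothing more can be done
None
```

The lid is clipped flat on the board between the brass hook and the red bar, with the gripper clear of it. I handed the job in at about 15.4 s; no verdict came back.

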